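# Reload the suction jig at the soldering bench

### The arm

A 6-joint arm with a two-finger parallel gripper is mounted at the origin on the work surface. World frame = base frame: x ahead of the robot, y to its left, z up, the work surface at z = 0. Lengths are in m, angles in rad, forces in N, time in s.
With the tool pointing down it reaches from about 0.275 to 0.725 m from the base axis. Payload 15.9 kg.
Tool frame: the origin (TCP) lies at the very end of the fingers, on their centre line; the grasp point (between the pads) lies 19 mm behind it; z points along the fingers, y is the line along which they close (so a half turn about z gives the same grasp; the last joint's range is limited). The gripper opens to 85 mm and grips with 20 to 120 N. Pads are 22 mm wide; open, the fingers measure 114 mm over their backs; the gripper's body (76 mm by 85 mm) begins 54 mm behind the grasp point. The pads swing forward as they close: fully open they stand 13 mm farther back than shut.
Start: joints at [1.164, 0.213, -0.034, 1.323, 0, 1.571], TCP at [0.198, 0.459, 0.231] pointing down, gripper open.
Joint ranges: [-2.98, 2.98], [-0.74, 1.72], [-1.14, 1.35], [-2.1, 2.04], [-1.57, 1.44], [-3.14, 3.14]. Speed limits (rad/s): [1.89, 1.89, 2.39, 2.57, 3.14, 3.14].

### API

Orientations are given as a 3x3 rotation matrix whose columns are the frame's x, y, z axes.
In Python, from rig import arm, cams, workorder, nets gives the robot as it stands. The module is installed in compiled form; this text tells all that it offers.
- The arm moves only by the tool move_arm, never from a script. Its argument "deltas" is a list that holds one entry, the list of rows, each a list of 7 numbers: the shift along the world's x, y, z in mm, then the turn, a rotation vector about the world's x, y, z in rad, then the opening, from 0 (shut) to 1 (fully open). In form: [[[x, y, z, wx, wy, wz, fingers], ...]]. A call has 1 to 8 rows; each row is the pose to reach, as a shift and turn from the pose commanded when the call began; what a row does not reach only later rows make up. A row lasts 1/10 s, in which the tool goes at most 50 mm and 8.59 degrees, less where a joint would pass 70% of its speed; a pose out of reach is approached as far as the arm can. A call with a gripper value outside its range is refused whole. The fingers move at their own pace and stop on an object; the grip force is fixed at half the most. Time passes only in rows, so rows that repeat a pose let the fingers close. It gives the time, the measured TCP pose, the force, the opening and the grip force at its end, in the units of the state.
- arm.sense(): the state, without advancing time (a new reading comes with each control period).
- cams.camera(name): name is "scene" or "top" or "wrist"; returns the picture (420x560x3 uint8, red, green, blue); there is no depth.
- cams.get_calibration(name): a dict with "fx", "fy", "cx", "cy" (pixels), "T" (4x4, takes a point from camera to world coordinates). Camera axes: x right, y down, z forward; pixel columns grow to the right and rows downward; lengths in m; the calibration is good to about 2 mm. A picture is of the moment at which its call begins: read the wrist's pose just before it. get_calibration takes no time and is no camera call; for the wrist camera it gives the pose at the moment of the call.
- workorder.hand_in(): hands the job in; it is judged then, once.
Trained networks look in the newest picture that a camera, given by its name, has taken for a name from the list of things; names that differ only in an ending like _2 or _b are one class to them, and where a whole thing is asked for, a point or a joint stands for the part that bears it (a point fixed in the world has none). Each returns a list of dicts, best first, with "score" (0 to 1); they miss things now and then, are a little off and sometimes report something else, mostly with a low value. They report only what shows in the picture. A call takes as long as a camera call. They do not tell look-alikes from the thing itself.
- nets.trace(camera, query): "mask" (420x560 bool, what is visible of it) and "centre" ([column, row] in pixels, amid what is visible of it).
- nets.pinpoint(camera, query): "centre" ([column, row] in pixels: a listed point, or the origin of a listed thing).
The state is a dict: "t": time; "joint_pos": joint angles; "joint_vel": joint speeds; "tau": joint torques, N m; "ee_pos": TCP position; "orientation": TCP orientation; "ft_force": force on the tool from outside, world axes, zero at the start; "torque": the same for the moment, N m; "width": opening from 0.0 (shut) to 1.0 (fully open); "grip_force": force on a finger pad.
Only numpy, scipy, OpenCV 4.12 (cv2) and the standard library are available. Lean on these libraries where they do the work, as an engineer would, in place of code of your own. Each camera call takes 0.05 s, during which the arm holds its last target. There are 200 camera calls.

### The job

Reload the suction jig: first turn its ball valve fully shut, and only then take out every finished module (the ones in the jig, with four black capacitors soldered on) and lay each flat on the floor of the grey tray. With the valve still shut, seat every fresh module (lying on the bench, without capacitors) squarely and fully home in a jig pocket of its own; any pocket will do. Once all are in place, open the valve half-way, to 45 degrees, let go, and leave the tin, its lid, the solder spool and the multimeter where they are.

Things in the scene. Friction and masses are not known exactly. Their poses are not given: they have to be found in the camera images.
- jig: aluminium jig fixed to the bench, 134 (x) x 262 (y) x 20 mm high, origin under its centre; three pockets in a row along y, 84 mm apart, each 94 (x) x 64 (y) mm, 8 mm deep with a 2 mm chamfer at the mouth: a module has 2 mm play on each side and its board ends flush with the jig top. The valve stands on its -x side, axis at (-155, 20) mm
- pocket0 (a point): centre of the floor of the jig's first (-y) pocket, 12 mm above the bench; axes as the jig's
- pocket1 (a point): centre of the floor of the jig's middle pocket, 12 mm above the bench; axes as the jig's
- pocket2 (a point): centre of the floor of the jig's last (+y) pocket, 12 mm above the bench; axes as the jig's
- valve (a joint): valve opening, rad: 0 shut (stop; handle points along jig +y, across the pipe), pi/2 fully open (stop; handle along jig -x, in line with the pipe); 45 degrees = 0.785. Opens anticlockwise from above about a vertical axis, stays where left (friction 0.12 N m). White scale plate below the handle (84 mm across, top at 45 mm) has black ribs at shut, half, open
- valve_axis (a point): point on the valve's vertical axis, 61 mm above the bench
- valve_grip (a point): centre of the black handle grip, 75 mm from the valve's axis and 61 mm above the bench: a bar 60 mm long, 16 mm wide and 22 mm high (50 to 72 mm above the bench), free below and at its sides; pinch it across from above
- tray: grey open tray fixed to the bench, outside 118 (x) x 220 (y) x 22 mm high, walls 5 mm; origin under its centre. Three modules fit side by side along its y, 69 mm apart, their long side along its x
- tray_in (a point): centre of the tray's inner floor, 5 mm above the bench; axes as the tray's
- done0: finished module: board 90 (x) x 60 (y) x 8 mm, aluminium with green top, carrying a central finned heat sink 28 (x) x 30 (y) x 30 mm high (38 mm in all), about 180 g; pick it by the heat sink, closing along its x. Origin: centre of underside, z up; half a turn is the same. Four black capacitors, 12 mm wide, 15 mm high, at x +-36, y +-23. Starts in a jig pocket; 2 or 3 are present
- done1: finished module: board 90 (x) x 60 (y) x 8 mm, aluminium with green top, carrying a central finned heat sink 28 (x) x 30 (y) x 30 mm high (38 mm in all), about 180 g; pick it by the heat sink, closing along its x. Origin: centre of underside, z up; half a turn is the same. Four black capacitors, 12 mm wide, 15 mm high, at x +-36, y +-23. Starts in a jig pocket; 2 or 3 are present
- done2: finished module: board 90 (x) x 60 (y) x 8 mm, aluminium with green top, carrying a central finned heat sink 28 (x) x 30 (y) x 30 mm high (38 mm in all), about 180 g; pick it by the heat sink, closing along its x. Origin: centre of underside, z up; half a turn is the same. Four black capacitors, 12 mm wide, 15 mm high, at x +-36, y +-23. Starts in a jig pocket; 2 or 3 are present
- fresh0: fresh module: board 90 (x) x 60 (y) x 8 mm, aluminium with green top, carrying a central finned heat sink 28 (x) x 30 (y) x 30 mm high (38 mm in all), about 180 g; pick it by the heat sink, closing along its x. Origin: centre of underside, z up; half a turn is the same. No capacitors, only flat copper dots. Starts flat on the bench; 2 or 3 are present
- fresh1: fresh module: board 90 (x) x 60 (y) x 8 mm, aluminium with green top, carrying a central finned heat sink 28 (x) x 30 (y) x 30 mm high (38 mm in all), about 180 g; pick it by the heat sink, closing along its x. Origin: centre of underside, z up; half a turn is the same. No capacitors, only flat copper dots. Starts flat on the bench; 2 or 3 are present
- fresh2: fresh module: board 90 (x) x 60 (y) x 8 mm, aluminium with green top, carrying a central finned heat sink 28 (x) x 30 (y) x 30 mm high (38 mm in all), about 180 g; pick it by the heat sink, closing along its x. Origin: centre of underside, z up; half a turn is the same. No capacitors, only flat copper dots. Starts flat on the bench; 2 or 3 are present
- tin: bystander: open round tin of rosin lumps, 70 mm across, 22 mm high, origin at its underside
- tin_lid: bystander: flat round tin lid, 72 mm across, 9 mm high
- spool: bystander: solder spool standing upright, 64 mm across, 44 mm high
- meter: bystander: black multimeter lying flat, 75 x 145 x 34 mm
Things that resemble listed ones, but are neither listed nor needed, are in the scene too. Leave any brown look-alike of the fresh1 alone.

How it is judged:
On the way, in this order (a step that is already met when the one before it is completed fails the run):
1. the valve is fully shut (value of joint valve below 0.09 rad), for 0.2 s.
2. with the valve still shut, every finished module lies in the tray and every fresh module is seated in a pocket (value of joint valve below 0.09 rad and x of done0 in the frame of tray_in between -0.03 and 0.03 m and y of done0 in the frame of tray_in between -0.09 and 0.09 m and z of each of done0, done1, done2 in the frame of tray_in below 0.004 m and angle between each of done0, done1, done2's own z axis and vertical below 0.05 rad and x of done1 in the frame of tray_in between -0.03 and 0.03 m and y of done1 in the frame of tray_in between -0.09 and 0.09 m and x of done2 in the frame of tray_in between -0.03 and 0.03 m and y of done2 in the frame of tray_in between -0.09 and 0.09 m and ((horizontal distance between fresh0 and pocket0 below 0.005 m and z of fresh0 in the frame of pocket0 below 0.0025 m) or (horizontal distance between fresh0 and pocket1 below 0.005 m and z of fresh0 in the frame of pocket1 below 0.0025 m) or (horizontal distance between fresh0 and pocket2 below 0.005 m and z of fresh0 in the frame of pocket2 below 0.0025 m)) and angle between each of fresh0, fresh1, fresh2's own z axis and vertical below 0.035 rad and angle between the x axis of each of fresh0, fresh1, fresh2 and the x axis of jig, either way round below 0.08 rad and ((horizontal distance between fresh1 and pocket0 below 0.005 m and z of fresh1 in the frame of pocket0 below 0.0025 m) or (horizontal distance between fresh1 and pocket1 below 0.005 m and z of fresh1 in the frame of pocket1 below 0.0025 m) or (horizontal distance between fresh1 and pocket2 below 0.005 m and z of fresh1 in the frame of pocket2 below 0.0025 m)) and ((horizontal distance between fresh2 and pocket0 below 0.005 m and z of fresh2 in the frame of pocket0 below 0.0025 m) or (horizontal distance between fresh2 and pocket1 below 0.005 m and z of fresh2 in the frame of pocket1 below 0.0025 m) or (horizontal distance between fresh2 and pocket2 below 0.005 m and z of fresh2 in the frame of pocket2 below 0.0025 m))), for 0.2 s.
3. the valve is opened to 45 degrees (value of joint valve between 0.685 and 0.885 rad), for 0.2 s.
At the end, for the whole second after the job is handed in: Valve at 0.785 rad +-0.1; each finished module flat on the tray floor (within 4 mm, tilt under 0.05 rad); each fresh module in a pocket (underside within 2.5 mm of its floor, centre within 5 mm, tilt under 0.035 rad, square within 0.08 rad, either way round); all at rest (all of step 3 and x of done0 in the frame of tray_in between -0.03 and 0.03 m and y of done0 in the frame of tray_in between -0.09 and 0.09 m and z of each of done0, done1, done2 in the frame of tray_in below 0.004 m and angle between each of done0, done1, done2's own z axis and vertical below 0.05 rad and x of done1 in the frame of tray_in between -0.03 and 0.03 m and y of done1 in the frame of tray_in between -0.09 and 0.09 m and x of done2 in the frame of tray_in between -0.03 and 0.03 m and y of done2 in the frame of tray_in between -0.09 and 0.09 m and ((horizontal distance between fresh0 and pocket0 below 0.005 m and z of fresh0 in the frame of pocket0 below 0.0025 m) or (horizontal distance between fresh0 and pocket1 below 0.005 m and z of fresh0 in the frame of pocket1 below 0.0025 m) or (horizontal distance between fresh0 and pocket2 below 0.005 m and z of fresh0 in the frame of pocket2 below 0.0025 m)) and angle between each of fresh0, fresh1, fresh2's own z axis and vertical below 0.035 rad and angle between the x axis of each of fresh0, fresh1, fresh2 and the x axis of jig, either way round below 0.08 rad and ((horizontal distance between fresh1 and pocket0 below 0.005 m and z of fresh1 in the frame of pocket0 below 0.0025 m) or (horizontal distance between fresh1 and pocket1 below 0.005 m and z of fresh1 in the frame of pocket1 below 0.0025 m) or (horizontal distance between fresh1 and pocket2 below 0.005 m and z of fresh1 in the frame of pocket2 below 0.0025 m)) and ((horizontal distance between fresh2 and pocket0 below 0.005 m and z of fresh2 in the frame of pocket0 below 0.0025 m) or (horizontal distance between fresh2 and pocket1 below 0.005 m and z of fresh2 in the frame of pocket1 below 0.0025 m) or (horizontal distance between fresh2 and pocket2 below 0.005 m and z of fresh2 in the frame of pocket2 below 0.0025 m)) and linear speed of each of done0, done1, done2, fresh0, fresh1, fresh2 below 0.02 m/s); the robot touches nothing.
It fails at once if a finished module is lifted out of the jig while the valve is open (over 0.2 rad) (value of joint valve above 0.2 rad and height (world z) of any of done0, done1, done2 above 0.05 m).
It fails at once if the tin, its lid, the spool or the multimeter is moved by more than 30 mm (distance of any of tin, tin_lid, spool, meter from where it was at the start of the episode above 0.03 m).
Of done0, done1, done2 only 2 to 3 are there at a start; the rules pass over those that are not, and their reading is None.
Of fresh0, fresh1, fresh2 only 2 to 3 are there at a start; the rules pass over those that are not, and their reading is None.
At some moment in a run one of fresh0, fresh1, fresh2 may be knocked a few centimetres aside while the robot is not near it.
It also fails if it takes over 210 s, if anything falls off the work surface, if the arm or the gripper's body presses on something with over 40 N, if the wrist force passes 120 N, or if a joint passes its speed limit or range.

## Working session

There is one attempt and no reset: what is moved stays moved. The work goes in short steps, Python scripts to look and compute and a tool call to move; the robot and the scene stay as the last step left them, time stands still between calls to the robot, and variables do not carry over. Pictures are saved under pics/ and viewed, at most 14 in all, crops included, and the job is handed in when it is done.

Besides the shell and the picture viewer there is one more tool, called by a JSON object that holds its "api" and its "payload". move_arm: Moves the arm, as the interface text tells. Its arguments: {"type":"object","properties":{"deltas":{"type":"array","items":{"type":"array","items":{"type":"array","items":{"type":"number"}}}}},"required":["deltas"]}

```bash
mkdir -p pics; ls; cat > h.py <<'E'
import numpy as np, cv2
from rig import arm, cams, workorder, nets
def snap(c,name=None):
    im=cams.camera(c)
    if name: cv2.imwrite(f'pics/{name}.png',im[:,:,::-1])
    return im
def ray(cal,px,z):
    T=np.array(cal['T']); d=T[:3,:3]@np.array([(px[0]-cal['cx'])/cal['fx'],(px[1]-cal['cy'])/cal['fy'],1])
    o=T[:3,3]; return o+d*(z-o[2])/d[2]
def proj(cal,P):
    T=np.array(cal['T']); p=T[:3,:3].T@(np.array(P)-T[:3,3])
    return np.array([cal['fx']*p[0]/p[2]+cal['cx'],cal['fy']*p[1]/p[2]+cal['cy']])
E
python3 - <<'E'
from h import *
s=arm.sense(); print(s['t'],s['ee_pos'],s['orientation'],s['width'])
top=snap('top','top0'); sc=snap('scene','scene0')
for c in('top','scene'):
    k=cams.get_calibration(c); print(c,k['fx'],k['cx'],k['cy'],np.round(k['T'],3).tolist())
k=cams.get_calibration('top')
for q,z in [('jig',0),('pocket0',.012),('pocket1',.012),('pocket2',.012),('valve_axis',.061),('valve_grip',.061),('tray_in',.005),('done0',.012),('fresh0',0),('tin',0),('tin_lid',0),('spool',0),('meter',0)]:
    for r in nets.pinpoint('top',q)[:5]: print(q,round(r['score'],2),np.round(r['centre'],1),np.round(ray(k,r['centre'],z),3)[:2])
E
```

```text
pics
0.0 [0.19769191 0.45889928 0.23082495] [[-9.18397971e-01  3.95657610e-01 -4.71807301e-04]
 [ 3.95657889e-01  9.18397444e-01 -9.84650670e-04]
 [ 4.37220886e-05 -1.09097546e-03 -9.99999404e-01]] 1.0012135809479505
top 473.1113488608571 285.0476974865233 206.40003997613806 [[-0.018, -0.997, 0.069, 0.489], [-1.0, 0.017, -0.012, -0.021], [0.011, -0.069, -0.998, 1.545], [0.0, 0.0, 0.0, 1.0]]
scene 473.6798765813107 276.4428438334615 207.70982608253343 [[0.872, 0.307, -0.38, 1.199], [0.489, -0.536, 0.689, -1.163], [0.008, -0.786, -0.618, 1.085], [0.0, 0.0, 0.0, 1.0]]
jig 0.59 [207.5 200.6] [0.619 0.214]
jig 0.58 [131.3 268.6] [0.403 0.461]
pocket0 0.84 [207.3 198. ] [0.627 0.212]
pocket0 0.68 [231.6 196.3] [0.631 0.134]
pocket0 0.66 [178.2 206.1] [0.602 0.307]
pocket1 0.84 [207.3 198. ] [0.627 0.212]
pocket1 0.68 [231.6 196.3] [0.631 0.134]
pocket1 0.66 [178.2 206.1] [0.602 0.307]
pocket2 0.84 [207.3 198. ] [0.627 0.212]
pocket2 0.68 [231.6 196.3] [0.631 0.134]
pocket2 0.66 [178.2 206.1] [0.602 0.307]
valve_axis 0.57 [202.9 249.1] [0.462 0.22 ]
valve_grip 0.62 [203.8 273.4] [0.387 0.217]
tray_in 0.75 [299.4 247.4] [ 0.461 -0.084]
tray_in 0.64 [259.9 152.6] [0.774 0.04 ]
tray_in 0.27 [206.2 203.3] [0.61  0.217]
done0 0.81 [229.5 194.5] [0.637 0.14 ]
done0 0.8 [179.6 205.6] [0.603 0.302]
fresh0 0.85 [348.8 167.4] [ 0.721 -0.252]
fresh0 0.78 [371. 252.] [ 0.442 -0.317]
fresh0 0.56 [313.1 196.6] [ 0.626 -0.132]
tin 0.9 [421.  223.4] [ 0.532 -0.484]
tin 0.72 [295.8 246.5] [ 0.464 -0.072]
tin 0.68 [133.6 266.5] [0.409 0.454]
tin_lid 0.77 [425.7 266.5] [ 0.392 -0.494]
tin_lid 0.25 [315.1 197. ] [ 0.625 -0.139]
spool 0.68 [261.5 149.3] [0.786 0.035]
meter 0.94 [131.7 268.4] [0.403 0.46 ]
meter 0.7 [422.6 265.3] [ 0.396 -0.484]
```

```bash
python3 - <<'E'
import cv2
a=cv2.imread('pics/top0.png')[110:330,90:460]; cv2.imwrite('pics/top0c.png',cv2.resize(a,None,fx=2.16,fy=2.16,interpolation=cv2.INTER_CUBIC))
E
```

```text
(no output)
```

View pics/top0c.png

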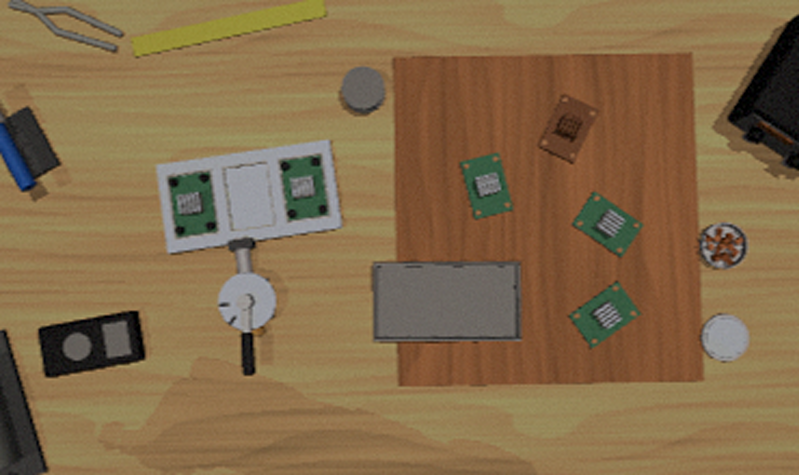

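View pics/scene0.png

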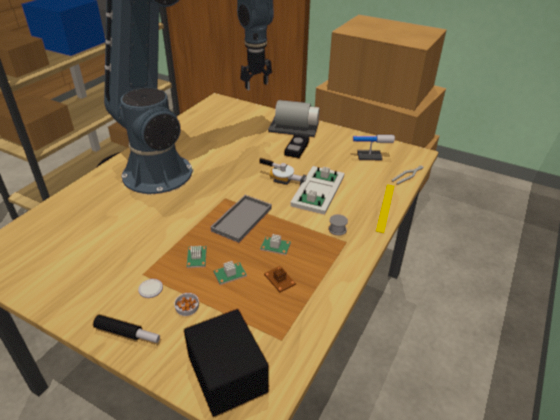

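The top view shows finished modules in the two outer pockets (crop 190,204 and 303,188) and an empty middle pocket. Three green fresh modules lie at 486,184, 607,222 and 604,315, with the brown look-alike at 568,128. The valve handle points to −x, so it is open. Next I'll fit poses from the masks.

```bash
cat >> h.py <<'E'
def rect(cal,mask,z):
    """min-area rectangle of a mask on plane z: centre, (long,short) size, yaw of long side mod pi"""
    m=mask.astype(np.uint8); cs,_=cv2.findContours(m,cv2.RETR_EXTERNAL,cv2.CHAIN_APPROX_NONE)
    c=max(cs,key=cv2.contourArea)[:,0,:]
    P=np.array([ray(cal,p,z)[:2] for p in c])*1000
    (cx,cy),(w,h),a=cv2.minAreaRect(P.astype(np.float32))
    if w<h: w,h,a=h,w,a+90
    a=np.deg2rad(a); a=(a+np.pi/2)%np.pi-np.pi/2
    return np.round([cx,cy,w,h],1).tolist()+[round(a,3)]
def greens(im,minarea=100):
    hsv=cv2.cvtColor(im,cv2.COLOR_RGB2HSV)
    m=cv2.inRange(hsv,(60,70,30),(92,255,255)); m=cv2.morphologyEx(m,cv2.MORPH_CLOSE,np.ones((3,3)))
    n,l,st,_=cv2.connectedComponentsWithStats(m)
    return [l==i for i in range(1,n) if st[i,4]>minarea]
E
python3 - <<'E'
from h import *
im=cv2.imread('pics/top0.png')[:,:,::-1].copy(); k=cams.get_calibration('top')
for m in greens(im):
    ys,xs=np.nonzero(m); print('green',xs.mean().round(),ys.mean().round(),rect(k,m,.008),rect(k,m,.02))
snap('top')
for q,z in [('jig',.02),('tray',.022),('valve_grip',.061),('meter',.034)]:
    for r in nets.trace('top',q)[:1]: print(q,round(r['score'],2),np.round(r['centre']),rect(k,r['mask'],z))
for q in ['tin','tin_lid','spool']:
    for r in nets.trace('top',q)[:1]: print(q,round(r['score'],2),rect(k,r['mask'],.01))
print(cams.get_calibration('wrist')['fx'],np.round(cams.get_calibration('wrist')['T'],4).tolist())
E
```

```text
green 231.0 197.0 [630.4, 138.3, 88.4, 57.5, np.float64(0.13)] [629.3, 137.1, 87.7, 57.1, np.float64(0.13)]
green 314.0 196.0 [628.7, -137.0, 86.9, 56.2, np.float64(0.237)] [627.6, -136.1, 86.2, 55.7, np.float64(0.237)]
green 179.0 204.0 [608.4, 305.6, 87.8, 58.3, np.float64(0.123)] [607.5, 303.0, 87.1, 57.8, np.float64(0.123)]
green 371.0 214.0 [567.8, -318.6, 86.7, 57.5, np.float64(0.961)] [567.2, -316.3, 86.0, 57.0, np.float64(0.961)]
green 369.0 256.0 [432.3, -310.4, 86.8, 57.2, np.float64(-0.977)] [432.7, -308.1, 86.1, 56.7, np.float64(-0.977)]
jig 0.58 [205. 213.] [522.4, 202.5, 330.7, 266.3, np.float64(0.144)]
tray 0.82 [297. 247.] [456.8, -75.5, 224.8, 121.5, np.float64(1.553)]
valve_grip 0.46 [205. 262.] [414.5, 215.2, 115.2, 22.3, np.float64(0.056)]
meter 0.59 [298. 251.] [455.4, -76.6, 220.2, 117.3, np.float64(1.553)]
tin 0.84 [533.3, -494.2, 71.9, 65.3, np.float64(1.534)]
tin_lid 0.79 [394.2, -492.1, 64.9, 64.5, np.float64(1.534)]
spool 0.85 [777.0, 46.0, 69.6, 65.6, np.float64(-0.015)]
353.0726583098497 [[0.3949, 0.872, 0.2893, 0.123], [0.9187, -0.3748, -0.1244, 0.4923], [-0.0, 0.3149, -0.9491, 0.3738], [0.0, 0.0, 0.0, 1.0]]
```

{"api": "move_arm", "payload": {"deltas": [[[189,-243,-50,0,0,0.463,1],[189,-243,-50,0,0,0.463,1],[189,-243,-50,0,0,0.463,1],[189,-243,-50,0,0,0.463,1],[189,-243,-50,0,0,0.463,1],[189,-243,-50,0,0,0.463,1],[189,-243,-50,0,0,0.463,1],[189,-243,-50,0,0,0.463,1]]]}}

```text
t: 1.95
ee_pos: [0.3882, 0.2136, 0.1808]
orientation: [[-0.999, -0.052, -0.0], [-0.052, 0.999, -0.001], [0.0, -0.001, -1.0]]
ft_force: [-0.2, 0.1, 0.3]
width: 0.997
grip_force: 0.0
```

```bash
python3 - <<'E'
from h import *
s=arm.sense(); print(s['t'],s['ee_pos'],np.round(s['joint_pos'],3),np.arctan2(s['orientation'][1][1],s['orientation'][0][1]))
k=cams.get_calibration('wrist'); im=snap('wrist','w1')
for q in ['valve_axis','valve_grip']:
    for r in nets.pinpoint('wrist',q)[:2]: print(q,round(r['score'],2),np.round(r['centre'],1),np.round(ray(k,r['centre'],.061),4)[:2])
print('exp',proj(k,[.462,.220,.061]),proj(k,[.387,.216,.061]))
E
```

```text
1.95 [0.38815792 0.21358228 0.18075648] [ 5.030e-01  1.140e-01 -2.820e-01  1.176e+00 -1.000e-03  4.510e-01] 1.6230136929667605
valve_axis 0.78 [285.1 282.8] [0.4609 0.2207]
valve_axis 0.5 [349.9 378.3] [0.5586 0.2866]
valve_grip 0.58 [284.6 196.1] [0.3849 0.2161]
exp [284.24937002 283.86285853] [284.36588825 198.70563652]
```

View pics/w1.png

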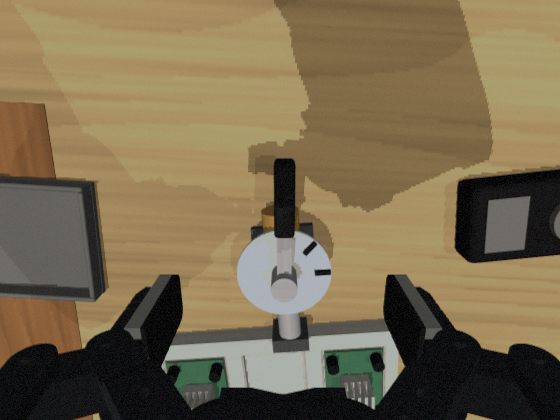

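The wrist view agrees: the valve axis is at px (285,283), and the handle grip at (285,196) points to −x. Now I'll descend and pinch the grip.

{"api": "move_arm", "payload": {"deltas": [[[0,0,-50,0,0,0,1],[0,0,-100,0,0,0,1],[0,0,-136,0,0,0,1],[0,0,-136,0,0,0,1],[0,0,-136,0,0,0,0.2],[0,0,-136,0,0,0,0.1],[0,0,-136,0,0,0,0],[0,0,-136,0,0,0,0]]]}}

```text
t: 2.9
ee_pos: [0.3876, 0.2167, 0.0466]
orientation: [[-0.998, -0.056, 0.002], [-0.056, 0.998, 0.001], [-0.002, 0.001, -1.0]]
ft_force: [0.4, 0.4, 0.4]
width: 0.33
grip_force: 0.0
```

```bash
python3 - <<'E'
import numpy as np
# arc: axis (461.5,220.5), R75, start phi=pi+.056, clockwise to 1.70-0.03
A=np.array([461.5,220.5]);p0=np.pi+.056
f=lambda p:A+75*np.array([np.cos(p),np.sin(p)])
for d in np.arange(0,1.7,.1): print(round(d,2),np.round(f(p0-d)-f(p0),0))
E
```

```text
0.0 [0. 0.]
0.1 [-0.  7.]
0.2 [ 1. 15.]
0.3 [ 2. 22.]
0.4 [ 4. 29.]
0.5 [ 7. 36.]
0.6 [11. 43.]
0.7 [15. 49.]
0.8 [20. 55.]
0.9 [25. 60.]
1.0 [31. 65.]
1.1 [37. 69.]
1.2 [44. 72.]
1.3 [51. 75.]
1.4 [58. 77.]
1.5 [65. 79.]
1.6 [73. 79.]
```

{"api": "move_arm", "payload": {"deltas": [[[0,0,0,0,0,0,0],[0,0,0,0,0,0,0],[0,0,0,0,0,0,0],[0,7,0,0,0,-0.1,0],[1,15,0,0,0,-0.2,0],[2,22,0,0,0,-0.3,0],[4,29,0,0,0,-0.4,0],[7,36,0,0,0,-0.5,0]]]}}

```text
t: 3.7
ee_pos: [0.3953, 0.2519, 0.0462]
orientation: [[-0.901, 0.434, 0.003], [0.434, 0.901, -0.001], [-0.003, 0.0, -1.0]]
ft_force: [7.8, -10.8, 8.8]
width: 0.179
grip_force: 58.3
```

{"api": "move_arm", "payload": {"deltas": [[[4,7,0,0,0,-0.1,0],[8,13,0,0,0,-0.2,0],[13,19,0,0,0,-0.3,0],[18,24,0,0,0,-0.4,0],[24,29,0,0,0,-0.5,0],[30,33,0,0,0,-0.6,0],[37,36,0,0,0,-0.7,0],[44,39,0,0,0,-0.8,0]]]}}

```text
t: 4.5
ee_pos: [0.4393, 0.2894, 0.0461]
orientation: [[-0.316, 0.949, 0.003], [0.949, 0.316, -0.004], [-0.004, 0.001, -1.0]]
ft_force: [5.1, -22.7, 14.4]
width: 0.179
grip_force: 58.3
```

{"api": "move_arm", "payload": {"deltas": [[[7,2,0,0,0,-0.1,0],[14,4,0,0,0,-0.2,0],[17,4,0,0,0,-0.24,0],[17,4,0,0,0,-0.24,0],[17,4,0,0,0,-0.24,0]]]}}

```text
t: 5.0
ee_pos: [0.4527, 0.2923, 0.0458]
orientation: [[-0.087, 0.996, -0.003], [0.996, 0.087, -0.005], [-0.005, -0.004, -1.0]]
ft_force: [-18.8, -23.7, 32.1]
width: 0.178
grip_force: 70.8
```

{"api": "move_arm", "payload": {"deltas": [[[0,0,0,0,0,0,0.6],[0,0,0,0,0,0,0.6],[0,0,0,0,0,0,0.6],[0,0,0,0,0,0,0.6],[0,0,50,0,0,0,0.6],[0,0,100,0,0,0,0.6],[0,0,134,0,0,0,0.6],[0,0,134,0,0,0,0.6]]]}}

```text
t: 5.8
ee_pos: [0.4568, 0.2966, 0.1842]
orientation: [[-0.087, 0.996, 0.006], [0.996, 0.087, 0.004], [0.004, 0.007, -1.0]]
ft_force: [0.4, 0.4, -0.0]
width: 0.605
grip_force: 0.0
```

```bash
cat >> h.py <<'E'
def psi(s): return np.arctan2(s['orientation'][1][1],s['orientation'][0][1])
def valve(c='wrist'):
    k=cams.get_calibration(c); snap(c)
    out=[]
    for q in ['valve_axis','valve_grip']:
        r=nets.pinpoint(c,q); out.append(ray(k,r[0]['centre'],.061)[:2]*1000 if r else np.array([np.nan]*2))
    d=out[1]-out[0]; return np.round(out,1).tolist(),round(np.arctan2(d[1],d[0])-np.pi/2-.129,3)
E
python3 - <<'E'
from h import *
s=arm.sense(); print(s['t'],s['ee_pos'],psi(s),s['width'])
print(valve('wrist')); print(valve('top'))
snap('wrist','w2')
k=cams.get_calibration('wrist')
for m in nets.trace('wrist','jig')[:1]: print(rect(k,m['mask'],.02))
E
```

```text
5.8 [0.45684593 0.29656328 0.18423246] 0.08706883361294075 0.6051543439043106
([[461.8, 219.2], [450.7, 293.7]], np.float64(0.018))
([[601.2, 287.9], [458.5, 300.3]], np.float64(1.355))
[545.7, 238.3, 280.8, 222.0, np.float64(0.088)]
```

View pics/w2.png

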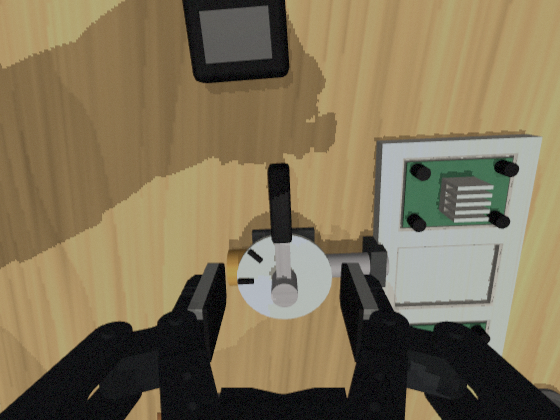

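The view shows the handle at (280,200) lying over the shut rib, so the valve is shut (0.02 rad). Next I'll hover over the jig to measure it.

{"api": "move_arm", "payload": {"deltas": [[[163,-85,50,0,0,0.042,0.8],[163,-85,50,0,0,0.042,0.8],[163,-85,50,0,0,0.042,0.8],[163,-85,50,0,0,0.042,0.8],[163,-85,50,0,0,0.042,0.8],[163,-85,50,0,0,0.042,0.8]]]}}

```text
t: 6.8
ee_pos: [0.6182, 0.2097, 0.2282]
orientation: [[-0.127, 0.992, -0.001], [0.992, 0.127, -0.0], [-0.0, -0.001, -1.0]]
ft_force: [-1.5, -0.5, 0.2]
width: 0.802
grip_force: 0.0
```

```bash
cat >> h.py <<'E'
def mods(im,k,z,minarea=1500):
    for m in greens(im,minarea):
        ys,xs=np.nonzero(m); print('green px',xs.mean().round(),ys.mean().round(),'touch' if xs.min()<1 or ys.min()<1 or xs.max()>558 or ys.max()>418 else '',rect(k,m,z))
E
python3 - <<'E'
from h import *
s=arm.sense(); print(s['t'],s['ee_pos'],psi(s))
k=cams.get_calibration('wrist'); im=snap('wrist','w3'); mods(im,k,.020)
hs=nets.trace('wrist','jig')
for r in hs[:2]: print(r['score'],rect(k,r['mask'],.02))
for r in nets.pinpoint('wrist','pocket1')[:4]: print(r['score'],np.round(r['centre']),ray(k,r['centre'],.012)[:2])
for r in nets.pinpoint('wrist','done0')[:4]: print(r['score'],np.round(r['centre']),ray(k,r['centre'],.012)[:2])
E
```

```text
6.8 [0.61816314 0.20969514 0.22822594] 0.1276928055054782
green px 284.0 75.0  [606.7, 302.8, 89.2, 58.6, np.float64(0.129)]
green px 284.0 238.0  [628.7, 137.0, 89.2, 60.0, np.float64(0.132)]
0.76 [543.4, 210.8, 287.6, 262.7, np.float64(0.122)]
0.86 [288. 165.] [0.62158525 0.21909097]
0.88 [283.  78.] [0.60611691 0.30158819]
0.87 [289. 237.] [0.63410061 0.13883949]
```

View pics/w3.png

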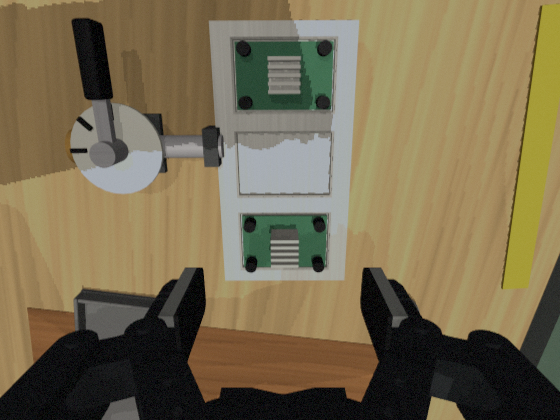

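```bash
python3 - <<'E'
from h import *
im=cv2.imread('pics/w3.png')[:,:,::-1].copy(); k=cams.get_calibration('wrist')
pts=[]
H=cv2.cvtColor(im,cv2.COLOR_RGB2HSV).astype(int)
m=((H[...,1]<60)&(H[...,2]>110)).astype(np.uint8); m[:, :200]=0; m[:,400:]=0; m[290:]=0; m[:, :][:,0:1]=0
m=cv2.morphologyEx(m,cv2.MORPH_OPEN,np.ones((9,9)))
n,l,st,_=cv2.connectedComponentsWithStats(m); i=1+np.argmax(st[1:,4]); print(st[i])
print('jig',rect(k,l==i,.02))
for p in [(210,22),(357,20),(345,280),(226,281),(237,131),(331,131),(330,196),(238,196)]: print(p,np.round(ray(k,p,.02)[:2]*1000,1))
print(np.mean([ray(k,p,.02)[:2]*1000 for p in [(210,22),(357,20),(345,280),(226,281)]],0),np.mean([ray(k,p,.02)[:2]*1000 for p in [(237,131),(331,131),(330,196),(238,196)]],0))
E
```

```text
[  209    20   150   261 21633]
jig [616.5, 220.9, 262.7, 134.8, np.float64(-1.436)]
(210, 22) [533.8 340.7]
(357, 20) [663.8 359.4]
(345, 280) [702.   99.6]
(226, 281) [569.1  80.7]
(237, 131) [566.4 248.3]
(331, 131) [657.7 260.3]
(330, 196) [668.2 194.7]
(238, 196) [573.4 182.2]
[617.16356181 220.11336687] [616.41523233 221.3863459 ]
```

{"api": "move_arm", "payload": {"deltas": [[[11,-36,-20,0,0,0,0.65],[11,-73,-50,0,0,0,0.65],[11,-73,-90,0,0,0,0.65],[11,-73,-130,0,0,0,0.65],[11,-73,-170,0,0,0,0.65],[11,-73,-195,0,0,0,0.65],[11,-73,-205,0,0,0,0.65],[11,-73,-205,0,0,0,0.65]]]}}

```text
t: 7.8
ee_pos: [0.6277, 0.1375, 0.0236]
orientation: [[-0.129, 0.992, -0.002], [0.992, 0.129, -0.0], [-0.0, -0.002, -1.0]]
ft_force: [0.3, -0.3, 1.8]
width: 0.651
grip_force: 0.0
```

{"api": "move_arm", "payload": {"deltas": [[[0,0,0,0,0,0,0],[0,0,0,0,0,0,0],[0,0,0,0,0,0,0],[0,0,0,0,0,0,0],[0,0,0,0,0,0,0]]]}}

```text
t: 8.3
ee_pos: [0.63, 0.1376, 0.0263]
orientation: [[-0.129, 0.992, 0.003], [0.992, 0.129, 0.001], [0.0, 0.003, -1.0]]
ft_force: [-1.1, 0.3, 7.9]
width: 0.316
grip_force: 60.2
```

{"api": "move_arm", "payload": {"deltas": [[[0,0,30,0,0,0,0],[0,0,80,0,0,0,0],[-30,-30,100,0,0,0,0],[-60,-60,100,0,0,-0.05,0],[-90,-90,100,0,0,-0.1,0],[-120,-120,100,0,0,-0.147,0],[-150,-150,100,0,0,-0.147,0],[-172,-171,100,0,0,-0.147,0]]]}}

```text
t: 9.1
ee_pos: [0.4554, -0.0352, 0.1253]
orientation: [[0.019, 1.0, 0.001], [1.0, -0.019, -0.0], [-0.0, 0.001, -1.0]]
ft_force: [-0.3, 0.1, -2.5]
width: 0.308
grip_force: 60.1
```

```bash
python3 - <<'E'
from h import *
s=arm.sense(); print(s['t'],s['ee_pos'],psi(s),s['width'],s['grip_force'])
k=cams.get_calibration('wrist'); im=snap('wrist','w4')
for r in nets.trace('wrist','tray')[:1]: print(r['score'],rect(k,r['mask'],.022))
for r in nets.pinpoint('wrist','tray_in')[:2]: print(r['score'],ray(k,r['centre'],.005)[:2])
E
```

```text
9.1 [ 0.45536319 -0.03517309  0.12529291] -0.018686920386528343 0.30848451099805985 60.050339698791504
0.78 [456.6, 0.5, 117.0, 72.8, np.float64(-0.013)]
0.63 [ 0.62566667 -0.1341451 ]
```

View pics/w4.png

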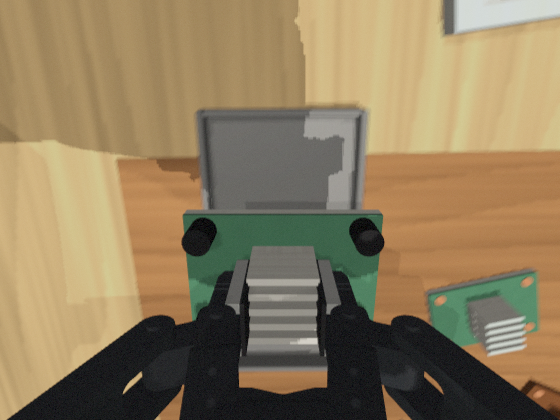

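The module hangs level, centred over the tray (edges at px 200–365), so I'll lower it.

{"api": "move_arm", "payload": {"deltas": [[[0,0,-45,0,0,0,0],[0,0,-80,0,0,0,0],[0,0,-98,0,0,0,0],[0,0,-104,0,0,0,0],[0,0,-105,0,0,0,0],[0,0,-105,0,0,0,0.6],[0,0,-105,0,0,0,0.6],[0,0,-105,0,0,0,0.6]]]}}

```text
t: 10.05
ee_pos: [0.4576, -0.0338, 0.02]
orientation: [[0.018, 1.0, 0.001], [1.0, -0.018, -0.0], [-0.0, 0.001, -1.0]]
ft_force: [0.8, 0.9, -0.3]
width: 0.603
grip_force: 0.0
```

{"api": "move_arm", "payload": {"deltas": [[[0,0,0,0,0,0,0.6],[0,0,50,0,0,0,0.6],[0,0,100,0,0,0,0.6],[20,40,120,0,0,0.05,0.6],[45,85,120,0,0,0.1,0.6],[70,130,120,0,0,0.147,0.6],[95,175,120,0,0,0.147,0.6],[120,220,120,0,0,0.147,0.6]]]}}

```text
t: 10.85
ee_pos: [0.5747, 0.1831, 0.1396]
orientation: [[-0.129, 0.992, 0.001], [0.992, 0.129, 0.0], [0.0, 0.001, -1.0]]
ft_force: [2.0, -1.4, 1.0]
width: 0.602
grip_force: 0.0
```

{"api": "move_arm", "payload": {"deltas": [[[12,45,0,0,0,0,0.65],[23,90,0,0,0,0,0.65],[30,117,-20,0,0,0,0.65],[30,117,-50,0,0,0,0.65],[30,117,-90,0,0,0,0.65],[30,117,-113,0,0,0,0.65],[30,117,-113,0,0,0,0.65],[30,117,-113,0,0,0,0.3]]]}}

```text
t: 11.65
ee_pos: [0.6042, 0.2981, 0.0271]
orientation: [[-0.129, 0.992, 0.0], [0.992, 0.129, 0.0], [0.0, 0.0, -1.0]]
ft_force: [-0.5, 0.3, -0.0]
width: 0.494
grip_force: 0.0
```

{"api": "move_arm", "payload": {"deltas": [[[0,0,0,0,0,0,0],[0,0,0,0,0,0,0],[0,0,0,0,0,0,0],[0,0,0,0,0,0,0],[0,0,40,0,0,0,0],[0,0,90,0,0,0,0],[-15,-40,100,0,0,0,0],[-30,-80,100,0,0,0,0]]]}}

```text
t: 12.45
ee_pos: [0.5755, 0.2184, 0.1299]
orientation: [[-0.13, 0.991, 0.006], [0.991, 0.13, 0.002], [0.001, 0.006, -1.0]]
ft_force: [0.4, -1.2, -2.0]
width: 0.314
grip_force: 63.2
```

{"api": "move_arm", "payload": {"deltas": [[[-15,-42,0,0,0,0,0],[-30,-85,0,0,0,0,0],[-45,-127,0,0,0,-0.05,0],[-60,-170,0,0,0,-0.1,0],[-75,-212,0,0,0,-0.145,0],[-90,-254,0,0,0,-0.145,0],[-105,-296,0,0,0,-0.145,0],[-120,-338,0,0,0,-0.145,0]]]}}

```text
t: 13.25
ee_pos: [0.4533, -0.1215, 0.1273]
orientation: [[0.016, 1.0, 0.001], [1.0, -0.016, -0.0], [-0.0, 0.001, -1.0]]
ft_force: [1.5, -0.5, -1.6]
width: 0.314
grip_force: 63.1
```

{"api": "move_arm", "payload": {"deltas": [[[0,0,-40,0,0,0,0],[0,0,-80,0,0,0,0],[0,0,-98,0,0,0,0],[0,0,-105,0,0,0,0],[0,0,-107,0,0,0,0],[0,0,-107,0,0,0,0.6],[0,0,-107,0,0,0,0.6],[0,0,-107,0,0,0,0.6]]]}}

```text
t: 14.05
ee_pos: [0.4547, -0.1201, 0.0202]
orientation: [[0.016, 1.0, 0.001], [1.0, -0.016, -0.0], [-0.0, 0.001, -1.0]]
ft_force: [-0.1, 0.1, 0.1]
width: 0.599
grip_force: 0.0
```

{"api": "move_arm", "payload": {"deltas": [[[0,0,40,0,0,0,0.6],[0,0,90,0,0,0,0.65],[-5,-40,120,0,0,-0.14,0.65],[-10,-80,150,0,0,-0.28,0.65],[-15,-120,160,0,0,-0.42,0.65],[-20,-160,160,0,0,-0.56,0.65],[-22,-190,160,0,0,-0.7,0.65],[-22,-190,160,0,0,-0.84,0.65]]]}}

```text
t: 14.85
ee_pos: [0.4315, -0.3132, 0.1795]
orientation: [[0.761, 0.649, 0.0], [0.649, -0.761, -0.001], [-0.0, 0.001, -1.0]]
ft_force: [-0.6, 1.2, 0.7]
width: 0.645
grip_force: 0.0
```

{"api": "move_arm", "payload": {"deltas": [[[0,0,0,0,0,-0.12,0.65],[0,0,0,0,0,-0.12,0.65]]]}}

```text
t: 15.05
ee_pos: [0.432, -0.3102, 0.1796]
orientation: [[0.83, 0.558, 0.0], [0.558, -0.83, -0.0], [0.0, 0.0, -1.0]]
ft_force: [-0.6, 0.5, 0.5]
width: 0.65
grip_force: 0.0
```

```bash
python3 - <<'E'
from h import *
s=arm.sense(); print(s['t'],s['ee_pos'],psi(s),s['width'],s['grip_force'])
k=cams.get_calibration('wrist'); im=snap('wrist','w5'); mods(im,k,.008)
k=cams.get_calibration('top'); im=snap('top','t5'); print('top'); mods(im,k,.008,100)
E
```

```text
15.05 [ 0.43196222 -0.3102344   0.17958915] -0.9785066100984273 0.6504725184696639 0.0
green px 100.0 46.0 touch [452.1, -113.5, 91.0, 61.3, np.float64(-0.013)]
green px 382.0 55.0 touch [567.4, -319.2, 89.3, 59.8, np.float64(0.956)]
green px 285.0 181.0  [431.6, -311.3, 89.2, 58.6, np.float64(-0.978)]
top
green px 315.0 196.0  [628.7, -137.0, 86.9, 56.2, np.float64(0.237)]
green px 371.0 214.0  [567.6, -318.4, 86.5, 58.3, np.float64(0.958)]
green px 284.0 249.0  [458.8, -33.7, 87.1, 58.4, np.float64(-0.018)]
green px 309.0 249.0  [454.1, -114.8, 87.1, 58.5, np.float64(-0.018)]
green px 367.0 254.0  [432.9, -310.5, 87.4, 56.4, np.float64(-0.975)]
```

View pics/w5.png

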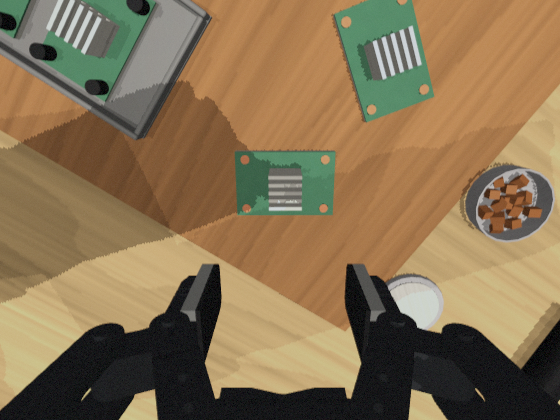

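The view shows the fresh module at (285,183), aligned between the fingers. I'll descend and check the pose before gripping.

{"api": "move_arm", "payload": {"deltas": [[[0,-1,-45,0,0,0,0.65],[0,-1,-90,0,0,0,0.65],[0,-1,-130,0,0,0,0.65],[0,-1,-155,0,0,0,0.65],[0,-1,-165,0,0,0,0.65],[0,-1,-165,0,0,0,0.65],[0,-1,-165,0,0,0,0.65]]]}}

```text
t: 15.85
ee_pos: [0.4327, -0.3114, 0.0156]
orientation: [[0.828, 0.561, 0.001], [0.561, -0.828, -0.001], [0.001, 0.001, -1.0]]
ft_force: [0.6, -0.6, -0.4]
width: 0.65
grip_force: 0.0
```

{"api": "move_arm", "payload": {"deltas": [[[0,0,0,0,0,0,0],[0,0,0,0,0,0,0],[0,0,0,0,0,0,0],[0,0,0,0,0,0,0],[0,0,0,0,0,0,0]]]}}

```text
t: 16.35
ee_pos: [0.4328, -0.3115, 0.0158]
orientation: [[0.828, 0.561, 0.002], [0.561, -0.828, -0.001], [0.001, 0.002, -1.0]]
ft_force: [-1.5, 2.1, 11.2]
width: 0.315
grip_force: 60.4
```

{"api": "move_arm", "payload": {"deltas": [[[0,0,40,0,0,0,0],[0,0,90,0,0,0.1,0],[15,40,110,0,0,0.24,0],[35,85,110,0,0,0.38,0],[55,130,110,0,0,0.52,0],[75,175,110,0,0,0.66,0],[95,220,110,0,0,0.8,0],[115,265,110,0,0,0.94,0]]]}}

```text
t: 17.15
ee_pos: [0.5476, -0.044, 0.1251]
orientation: [[0.03, 1.0, 0.001], [1.0, -0.03, -0.0], [-0.0, 0.001, -1.0]]
ft_force: [1.3, -0.9, -1.8]
width: 0.318
grip_force: 60.3
```

{"api": "move_arm", "payload": {"deltas": [[[20,45,0,0,0,0.1,0],[40,90,0,0,0,0.17,0],[60,135,0,0,0,0.17,0],[75,170,0,0,0,0.17,0],[80,185,-20,0,0,0.17,0],[80,185,-60,0,0,0.17,0],[80,185,-60,0,0,0.17,0],[80,185,-60,0,0,0.17,0]]]}}

```text
t: 17.95
ee_pos: [0.6265, 0.1387, 0.065]
orientation: [[-0.133, 0.991, -0.001], [0.991, 0.133, -0.0], [-0.0, -0.001, -1.0]]
ft_force: [0.8, -0.7, -1.0]
width: 0.318
grip_force: 60.2
```

```bash
python3 - <<'E'
from h import *
s=arm.sense(); print(s['t'],s['ee_pos'],psi(s),s['width'],s['grip_force'])
k=cams.get_calibration('wrist'); im=snap('wrist','w6'); mods(im,k,s['ee_pos'][2]-.007)
for n,p in [('p1',(616.8,220.7)),('p2',(605.7,304.0))]: print(n,[np.round(proj(k,[(p[0]+a*.9913*47-b*.1316*32)/1000,(p[1]+a*.1316*47+b*.9913*32)/1000,.02])).tolist() for a,b in[(-1,-1),(1,-1),(1,1),(-1,1)]])
E
```

```text
17.95 [0.62650076 0.13869375 0.06495963] 0.13388073357815836 0.31779933916883946 60.19206404685974
green px 283.0 246.0  [626.0, 140.3, 89.0, 57.6, np.float64(0.135)]
p1 [[197.0, 152.0], [374.0, 152.0], [385.0, 18.0], [187.0, 17.0]]
p2 [[184.0, -32.0], [389.0, -31.0], [405.0, -217.0], [170.0, -218.0]]
```

View pics/w6.png

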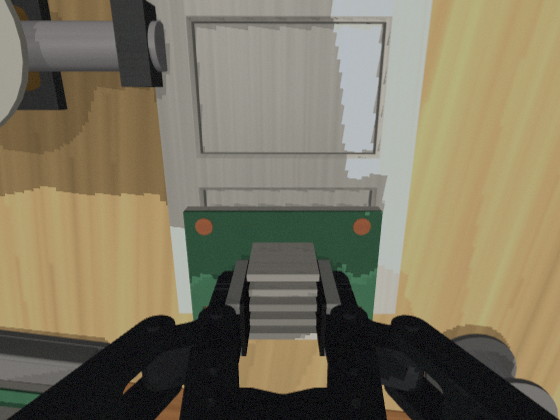

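```bash
python3 - <<'E'
from h import *
im=cv2.imread('pics/w6.png')[0:215,170:420]; 
cv2.imwrite('pics/w6c.png',cv2.resize(im,None,fx=2.7,fy=2.7,interpolation=cv2.INTER_CUBIC))
E
```

```text
(no output)
```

View pics/w6c.png

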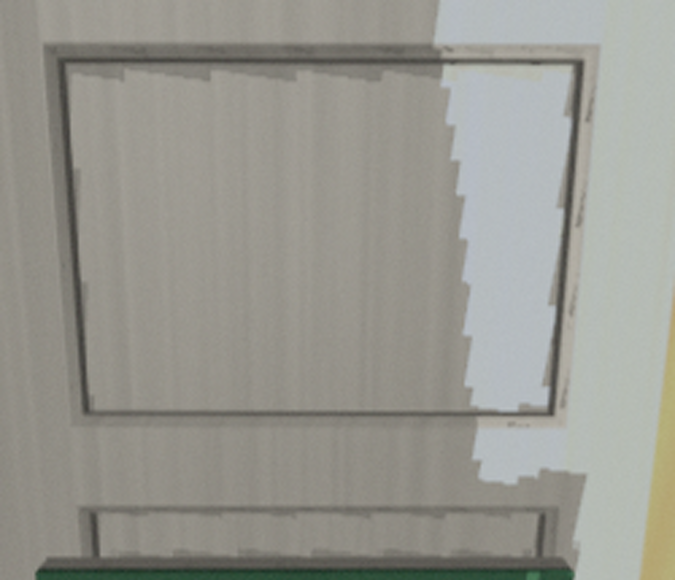

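```bash
python3 - <<'E'
from h import *
k=cams.get_calibration('wrist'); s=arm.sense(); print(s['ee_pos'])
c=np.array([ray(k,p,.02)[:2]*1000 for p in [(185.9,16.3),(391.9,16.3),(380.4,157),(197,157)]]); print(c.round(1),c.mean(0))
f=lambda a,b:(np.hypot(*(c[a]-c[b])).round(1),np.arctan2(*(c[b]-c[a])[::-1]).round(3))
print(f(0,1),f(3,2),f(3,0),f(2,1))
e=np.array([ray(k,p,.02)[:2]*1000 for p in [(199.3,188.1),(376.3,188.1)]]); print(e, e.mean(0))
E
```

```text
[0.62743875 0.13870958 0.06610499]
[[566.1 246.8]
 [663.5 260. ]
 [673.  193. ]
 [575.3 179.8]] [619.46308445 219.92383166]
(np.float64(98.4), np.float64(0.135)) (np.float64(98.6), np.float64(0.134)) (np.float64(67.6), np.float64(1.707)) (np.float64(67.6), np.float64(1.711))
[[577.52722382 162.68081153]
 [674.56865694 175.77341835]] [626.04794038 169.22711494]
```

{"api": "move_arm", "payload": {"deltas": [[[2.4,-2.6,-10,0,0,0,0],[2.4,-2.6,-22,0,0,0,0],[2.4,-2.6,-27,0,0,0,0],[2.4,-2.6,-31,0,0,0,0],[2.4,-2.6,-34,0,0,0,0],[2.4,-2.6,-36,0,0,0,0],[2.4,-2.6,-38,0,0,0,0],[2.4,-2.6,-38,0,0,0,0]]]}}

```text
t: 18.8
ee_pos: [0.6294, 0.1365, 0.0278]
orientation: [[-0.134, 0.991, 0.001], [0.991, 0.134, 0.0], [0.0, 0.001, -1.0]]
ft_force: [-8.9, -2.4, 16.1]
width: 0.313
grip_force: 63.0
```

{"api": "move_arm", "payload": {"deltas": [[[0,0,0,0,0,0,0.6],[0,0,0,0,0,0,0.6],[0,0,0,0,0,0,0.6],[0,0,20,0,0,0,0.65],[0,0,60,0,0,0,0.65],[0,0,110,0,0,0,0.65],[0,0,150,0,0,0,0.65],[0,0,150,0,0,0,0.65]]]}}

```text
t: 19.6
ee_pos: [0.6319, 0.137, 0.1825]
orientation: [[-0.134, 0.991, 0.009], [0.991, 0.134, 0.002], [0.001, 0.009, -1.0]]
ft_force: [0.4, 0.2, -0.7]
width: 0.65
grip_force: 0.0
```

```bash
python3 - <<'E'
from h import *
s=arm.sense(); print(s['t'],s['ee_pos'],psi(s),s['width'],s['grip_force'])
k=cams.get_calibration('wrist'); im=snap('wrist','w7'); mods(im,k,.02)
k=cams.get_calibration('top'); im=snap('top','t7'); print('top'); mods(im,k,.008,100)
E
```

```text
19.6 [0.63186096 0.13698555 0.18248138] 0.1340535121956182 0.6499749827548515 0.0
green px 278.0 183.0  [629.1, 136.3, 89.1, 59.1, np.float64(0.133)]
green px 90.0 311.0  [461.4, -25.4, 88.2, 53.8, np.float64(-0.009)]
top
green px 307.0 181.0  [676.8, -113.2, 87.6, 56.9, np.float64(0.237)]
green px 371.0 214.0  [567.8, -318.6, 86.7, 57.5, np.float64(0.961)]
green px 285.0 248.0  [458.8, -33.7, 87.1, 58.3, np.float64(-0.018)]
green px 309.0 249.0  [454.1, -114.8, 87.1, 58.5, np.float64(-0.018)]
```

View pics/w7.png

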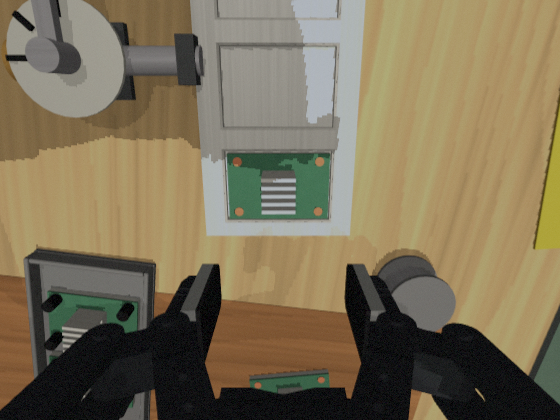

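Module 1 is seated flush at (278,183). Top view shows the fresh1 module was knocked to (677,−113), so I'll go to its new position.

{"api": "move_arm", "payload": {"deltas": [[[8,-40,0,0,0,0.02,0.65],[16,-85,0,0,0,0.05,0.65],[24,-130,0,0,0,0.1,0.65],[32,-175,0,0,0,0.103,0.65],[40,-220,0,0,0,0.103,0.65],[46,-249,0,0,0,0.103,0.65],[46,-249,0,0,0,0.103,0.65],[46,-249,0,0,0,0.103,0.65]]]}}

```text
t: 20.5
ee_pos: [0.6748, -0.113, 0.1746]
orientation: [[-0.234, 0.972, -0.002], [0.972, 0.234, 0.001], [0.001, -0.002, -1.0]]
ft_force: [-1.0, 0.4, -0.9]
width: 0.651
grip_force: 0.0
```

```bash
cat > look.py <<'E'
from h import *
import sys
s=arm.sense(); print(s['t'],s['ee_pos'],psi(s).round(3))
k=cams.get_calibration('wrist'); im=snap('wrist'); mods(im,k,float(sys.argv[1]))
E
python3 look.py .008
```

```text
20.5 [ 0.67476599 -0.11297263  0.17459274] 0.236
green px 60.0 41.0 touch [463.6, -34.6, 73.4, 60.7, np.float64(-0.017)]
green px 50.0 130.0 touch [461.1, -116.9, 70.4, 60.6, np.float64(-0.012)]
green px 285.0 184.0  [676.8, -114.2, 89.2, 59.0, np.float64(0.237)]
```

{"api": "move_arm", "payload": {"deltas": [[[1,-1,-45,0,0,0,0.65],[1,-1,-90,0,0,0,0.65],[1,-1,-130,0,0,0,0.65],[1,-1,-152,0,0,0,0.65],[1,-1,-160,0,0,0,0.65],[1,-1,-160,0,0,0,0.65],[1,-1,-160,0,0,0,0.65]]]}}

```text
t: 21.25
ee_pos: [0.6772, -0.1131, 0.0178]
orientation: [[-0.235, 0.972, 0.002], [0.972, 0.235, -0.0], [-0.001, 0.002, -1.0]]
ft_force: [-0.4, 0.5, 0.9]
width: 0.653
grip_force: 0.0
```

{"api": "move_arm", "payload": {"deltas": [[[0,0,0,0,0,0,0],[0,0,0,0,0,0,0],[0,0,0,0,0,0,0],[0,0,0,0,0,0,0],[0,0,0,0,0,0,0]]]}}

```text
t: 21.75
ee_pos: [0.6773, -0.1137, 0.0179]
orientation: [[-0.235, 0.972, 0.002], [0.972, 0.235, -0.0], [-0.001, 0.002, -1.0]]
ft_force: [-0.3, 0.7, 7.4]
width: 0.313
grip_force: 60.3
```

{"api": "move_arm", "payload": {"deltas": [[[0,0,40,0,0,0,0],[0,0,85,0,0,0,0],[-8,45,110,0,0,-0.03,0],[-16,90,110,0,0,-0.06,0],[-24,135,110,0,0,-0.102,0],[-32,180,110,0,0,-0.102,0],[-40,225,110,0,0,-0.102,0],[-48,270,110,0,0,-0.102,0]]]}}

```text
t: 22.55
ee_pos: [0.628, 0.1581, 0.127]
orientation: [[-0.134, 0.991, 0.001], [0.991, 0.134, 0.0], [0.0, 0.001, -1.0]]
ft_force: [0.9, -0.1, -1.1]
width: 0.318
grip_force: 59.7
```

{"api": "move_arm", "payload": {"deltas": [[[-6,35,0,0,0,0,0],[-11,63,0,0,0,0,0],[-11,63,-20,0,0,0,0],[-11,63,-50,0,0,0,0],[-11,63,-70,0,0,0,0],[-11,63,-70,0,0,0,0],[-11,63,-70,0,0,0,0]]]}}

```text
t: 23.25
ee_pos: [0.6176, 0.2194, 0.0572]
orientation: [[-0.135, 0.991, 0.0], [0.991, 0.135, 0.0], [0.0, 0.0, -1.0]]
ft_force: [0.1, 0.3, -1.2]
width: 0.312
grip_force: 59.6
```

```bash
python3 - <<'E'
from h import *
s=arm.sense(); print(s['t'],s['ee_pos'],psi(s).round(3),s['ft_force'])
k=cams.get_calibration('wrist'); im=snap('wrist','w8'); mods(im,k,s['ee_pos'][2]-.010)
E
```

```text
23.25 [0.61758213 0.21943799 0.05722652] 0.135 [ 0.09353709  0.30697899 -1.22144707]
green px 282.0 245.0  [617.3, 219.5, 89.6, 58.7, np.float64(0.136)]
green px 282.0 360.0  [625.1, 163.0, 48.1, 33.7, np.float64(0.146)]
```

{"api": "move_arm", "payload": {"deltas": [[[0.8,0.3,-10,0,0,0,0],[0.8,0.3,-16,0,0,0,0],[0.8,0.3,-20,0,0,0,0],[0.8,0.3,-23,0,0,0,0],[0.8,0.3,-26,0,0,0,0],[0.8,0.3,-28,0,0,0,0],[0.8,0.3,-28,0,0,0,0],[0.8,0.3,-28,0,0,0,0]]]}}

```text
t: 24.1
ee_pos: [0.6182, 0.2197, 0.0298]
orientation: [[-0.135, 0.991, 0.001], [0.991, 0.135, 0.0], [0.0, 0.001, -1.0]]
ft_force: [-8.4, -3.5, 19.3]
width: 0.315
grip_force: 62.6
```

{"api": "move_arm", "payload": {"deltas": [[[0,0,0,0,0,0,0.6],[0,0,0,0,0,0,0.6],[0,0,0,0,0,0,0.6],[0,0,30,0,0,0,0.65],[0,0,70,0,0,0,0.65],[0,0,110,0,0,0,0.65],[0,0,150,0,0,0,0.65],[0,0,150,0,0,0,0.65]]]}}

```text
t: 24.9
ee_pos: [0.6204, 0.2205, 0.1841]
orientation: [[-0.135, 0.991, 0.008], [0.991, 0.135, 0.003], [0.002, 0.008, -1.0]]
ft_force: [1.0, -0.9, 0.3]
width: 0.649
grip_force: 0.0
```

```bash
python3 look.py .02; python3 - <<'E'
from h import *
k=cams.get_calibration('top'); im=snap('top','t8'); print('top'); mods(im,k,.008,100)
E
```

```text
24.9 [0.62040158 0.22051276 0.18409096] 0.135
green px 279.0 184.0  [617.9, 219.2, 89.4, 58.6, np.float64(0.133)]
green px 279.0 266.0  [629.1, 137.2, 89.3, 58.7, np.float64(0.132)]
top
green px 230.0 197.0  [630.8, 138.1, 88.5, 57.1, np.float64(0.13)]
green px 208.0 200.0  [620.4, 213.9, 88.4, 43.8, np.float64(0.116)]
green px 371.0 214.0  [567.6, -318.5, 86.5, 58.3, np.float64(0.958)]
green px 284.0 249.0  [458.8, -33.7, 87.1, 58.4, np.float64(-0.018)]
green px 309.0 249.0  [454.1, -114.7, 87.2, 58.4, np.float64(-0.02)]
```

{"api": "move_arm", "payload": {"deltas": [[[-4,-45,0,0,0,0.05,0.65],[-8,-90,0,0,0,0.1,0.65],[-12,-135,0,0,0,0.2,0.65],[-16,-180,0,0,0,0.3,0.65],[-20,-225,0,0,0,0.4,0.65],[-24,-270,0,0,0,0.5,0.65],[-28,-315,0,0,0,0.6,0.65],[-32,-360,0,0,0,0.7,0.65]]]}}

```text
t: 25.8
ee_pos: [0.585, -0.1419, 0.1767]
orientation: [[-0.744, 0.668, -0.002], [0.668, 0.744, 0.001], [0.002, -0.001, -1.0]]
ft_force: [0.7, 0.4, -0.3]
width: 0.648
grip_force: 0.0
```

{"api": "move_arm", "payload": {"deltas": [[[-4,-45,0,0,0,0.08,0.65],[-8,-90,0,0,0,0.123,0.65],[-13,-135,0,0,0,0.123,0.65],[-18,-178,0,0,0,0.123,0.65],[-18,-178,0,0,0,0.123,0.65],[-18,-178,0,0,0,0.123,0.65],[-18,-178,0,0,0,0.123,0.65]]]}}

```text
t: 26.5
ee_pos: [0.568, -0.3173, 0.1774]
orientation: [[-0.818, 0.575, -0.001], [0.575, 0.818, 0.001], [0.002, 0.0, -1.0]]
ft_force: [0.3, -0.6, -0.6]
width: 0.651
grip_force: 0.0
```

```bash
python3 look.py .008
```

```text
26.5 [ 0.56798273 -0.31732875  0.17737135] 0.959
green px 280.0 182.0  [567.2, -319.7, 89.2, 59.2, np.float64(0.953)]
```

{"api": "move_arm", "payload": {"deltas": [[[-0.7,-1.5,-45,0,0,-0.005,0.65],[-0.7,-1.5,-90,0,0,-0.005,0.65],[-0.7,-1.5,-130,0,0,-0.005,0.65],[-0.7,-1.5,-154,0,0,-0.005,0.65],[-0.7,-1.5,-162,0,0,-0.005,0.65],[-0.7,-1.5,-162,0,0,-0.005,0.65],[-0.7,-1.5,-162,0,0,-0.005,0.65]]]}}

```text
t: 27.25
ee_pos: [0.5684, -0.3198, 0.0179]
orientation: [[-0.816, 0.579, 0.002], [0.579, 0.816, -0.001], [-0.002, 0.0, -1.0]]
ft_force: [0.2, -0.7, 0.2]
width: 0.649
grip_force: 0.0
```

{"api": "move_arm", "payload": {"deltas": [[[0,0,0,0,0,0,0],[0,0,0,0,0,0,0],[0,0,0,0,0,0,0],[0,0,0,0,0,0,0],[0,0,0,0,0,0,0]]]}}

```text
t: 27.75
ee_pos: [0.5684, -0.3202, 0.0179]
orientation: [[-0.815, 0.579, 0.002], [0.579, 0.815, -0.001], [-0.002, 0.0, -1.0]]
ft_force: [-0.0, 2.1, 8.0]
width: 0.315
grip_force: 60.4
```

{"api": "move_arm", "payload": {"deltas": [[[0,0,40,0,0,0,0],[0,0,85,0,0,0,0],[3,45,110,0,0,-0.1,0],[6,90,110,0,0,-0.2,0],[9,135,110,0,0,-0.3,0],[12,180,110,0,0,-0.4,0],[15,225,110,0,0,-0.5,0],[18,270,110,0,0,-0.6,0]]]}}

```text
t: 28.55
ee_pos: [0.5854, -0.048, 0.127]
orientation: [[-0.342, 0.94, 0.001], [0.94, 0.342, -0.0], [-0.0, 0.001, -1.0]]
ft_force: [0.9, 0.3, -2.1]
width: 0.315
grip_force: 59.8
```

{"api": "move_arm", "payload": {"deltas": [[[3,45,0,0,0,-0.1,0],[6,90,0,0,0,-0.2,0],[9,135,0,0,0,-0.22,0],[12,180,0,0,0,-0.22,0],[15,225,0,0,0,-0.22,0],[18,270,0,0,0,-0.22,0],[20,315,0,0,0,-0.22,0],[21,350,0,0,0,-0.22,0]]]}}

```text
t: 29.35
ee_pos: [0.6062, 0.3029, 0.1268]
orientation: [[-0.134, 0.991, 0.001], [0.991, 0.134, 0.001], [0.001, 0.001, -1.0]]
ft_force: [0.2, -1.2, -1.9]
width: 0.317
grip_force: 59.8
```

{"api": "move_arm", "payload": {"deltas": [[[0,0,-20,0,0,0,0],[0,0,-50,0,0,0,0],[0,0,-70,0,0,0,0],[0,0,-70,0,0,0,0],[0,0,-70,0,0,0,0]]]}}

```text
t: 29.85
ee_pos: [0.6067, 0.3002, 0.0572]
orientation: [[-0.132, 0.991, 0.0], [0.991, 0.132, 0.0], [0.0, 0.0, -1.0]]
ft_force: [-0.1, -0.1, -1.2]
width: 0.317
grip_force: 59.8
```

```bash
python3 - <<'E'
from h import *
s=arm.sense(); print(s['t'],s['ee_pos'],psi(s).round(3),s['ft_force'])
k=cams.get_calibration('wrist'); im=snap('wrist','w9'); mods(im,k,s['ee_pos'][2]-.010)
E
```

```text
29.85 [0.6066577  0.30019661 0.05720751] 0.133 [-0.1180778  -0.12121111 -1.21232593]
green px 283.0 243.0  [606.2, 301.3, 89.6, 59.6, np.float64(0.134)]
green px 281.0 358.0  [613.9, 244.7, 48.2, 35.6, np.float64(0.144)]
```

View pics/w9.png

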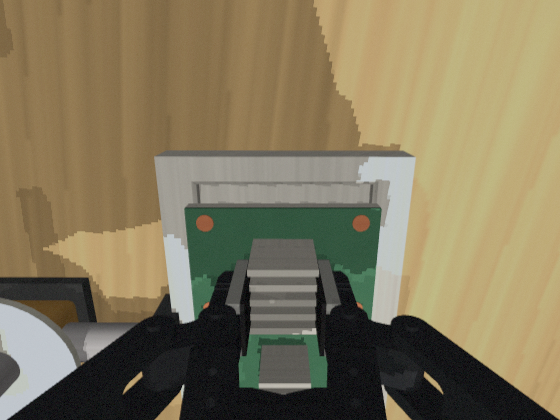

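The module hangs over pocket 2, whose far mouth edge shows at row 182. I'll shift it slightly and insert.

{"api": "move_arm", "payload": {"deltas": [[[0.6,1.5,-10,0,0,0,0],[0.6,1.5,-16,0,0,0,0],[0.6,1.5,-20,0,0,0,0],[0.6,1.5,-23,0,0,0,0],[0.6,1.5,-26,0,0,0,0],[0.6,1.5,-28,0,0,0,0],[0.6,1.5,-28,0,0,0,0],[0.6,1.5,-28,0,0,0,0]]]}}

```text
t: 30.7
ee_pos: [0.6071, 0.3018, 0.0299]
orientation: [[-0.133, 0.991, 0.001], [0.991, 0.133, 0.0], [0.0, 0.001, -1.0]]
ft_force: [-8.9, -3.7, 18.6]
width: 0.311
grip_force: 62.7
```

Seated (bottom at 12 mm). I'll release, lift and check.

{"api": "move_arm", "payload": {"deltas": [[[0,0,0,0,0,0,0.6],[0,0,0,0,0,0,0.6],[0,0,0,0,0,0,0.6],[0,0,30,0,0,0,0.65],[0,0,70,0,0,0,0.65],[0,-30,110,0,0,0,0.65],[0,-60,150,0,0,0,0.65],[0,-80,190,0,0,0,0.65]]]}}

```text
t: 31.5
ee_pos: [0.6068, 0.2201, 0.22]
orientation: [[-0.132, 0.991, 0.0], [0.991, 0.132, -0.0], [-0.0, 0.0, -1.0]]
ft_force: [0.6, 0.4, 0.4]
width: 0.649
grip_force: 0.0
```

```bash
python3 - <<'E'
from h import *
s=arm.sense(); print(s['t'],s['ee_pos'],psi(s).round(3))
k=cams.get_calibration('wrist'); im=snap('wrist','w10'); mods(im,k,.02); print(valve())
k=cams.get_calibration('top'); im=snap('top','t10'); mods(im,k,.008,100)
E
```

```text
31.5 [0.60684836 0.22006716 0.21996725] 0.133
green px 295.0 90.0  [606.9, 301.4, 89.8, 58.7, np.float64(0.132)]
green px 294.0 177.0  [618.2, 217.4, 89.8, 57.4, np.float64(0.133)]
green px 293.0 253.0  [629.5, 134.6, 89.7, 56.9, np.float64(0.133)]
([[463.2, 221.0], [nan, nan]], np.float64(nan))
green px 230.0 197.0  [630.7, 138.2, 88.6, 57.6, np.float64(0.136)]
green px 206.0 201.0  [619.2, 222.8, 89.4, 61.4, np.float64(0.122)]
green px 284.0 249.0  [458.8, -33.7, 87.1, 58.4, np.float64(-0.018)]
green px 309.0 249.0  [454.1, -114.8, 87.1, 58.4, np.float64(-0.018)]
```

View pics/w10.png

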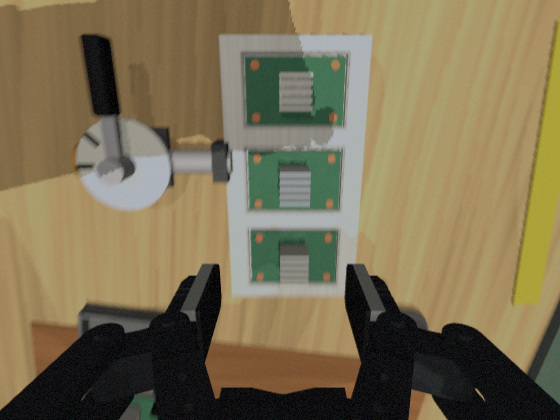

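All three fresh modules sit flush and square in their pockets (px 295,90 / 294,177 / 293,253). Now for the valve.

{"api": "move_arm", "payload": {"deltas": [[[-40,20,-10,0,0,0,1],[-80,40,-20,0,0,0,1],[-120,58,-30,0,0,0,1],[-155,74,-40,0,0,0,1],[-155,74,-40,0,0,0,1],[-155,74,-40,0,0,0,1],[-155,74,-40,0,0,0,1]]]}}

```text
t: 32.45
ee_pos: [0.4524, 0.2957, 0.1778]
orientation: [[-0.133, 0.991, -0.0], [0.991, 0.133, -0.0], [-0.0, -0.0, -1.0]]
ft_force: [0.3, 0.7, 0.3]
width: 0.997
grip_force: 0.0
```

```bash
python3 - <<'E'
from h import *
s=arm.sense(); print(s['t'],s['ee_pos'],psi(s).round(3)); print(valve())
E
```

```text
32.45 [0.45243882 0.29573207 0.17780212] 0.133
([[460.3, 222.2], [450.1, 297.5]], np.float64(0.006))
```

{"api": "move_arm", "payload": {"deltas": [[[0,-0.5,-45,0,0,0,1],[0,-0.5,-90,0,0,0,1],[0,-0.5,-120,0,0,0,1],[0,-0.5,-132,0,0,0,1],[0,-0.5,-132,0,0,0,0],[0,-0.5,-132,0,0,0,0],[0,-0.5,-132,0,0,0,0],[0,-0.5,-132,0,0,0,0]]]}}

```text
t: 33.4
ee_pos: [0.4529, 0.2957, 0.0476]
orientation: [[-0.133, 0.991, 0.002], [0.991, 0.133, 0.001], [0.001, 0.002, -1.0]]
ft_force: [-0.6, 1.0, 0.2]
width: 0.332
grip_force: 0.0
```

{"api": "move_arm", "payload": {"deltas": [[[0,0,0,0,0,0,0],[0,0,0,0,0,0,0],[0,0,0,0,0,0,0],[0,0,0,0,0,0,0]]]}}

```text
t: 33.8
ee_pos: [0.4519, 0.2955, 0.0473]
orientation: [[-0.133, 0.991, 0.0], [0.991, 0.133, 0.001], [0.001, 0.0, -1.0]]
ft_force: [-6.9, -1.9, 13.4]
width: 0.173
grip_force: 59.7
```

{"api": "move_arm", "payload": {"deltas": [[[-7,-1,0,0,0,0.1,0],[-15,-3,0,0,0,0.2,0],[-22,-6,0,0,0,0.3,0],[-28,-10,0,0,0,0.4,0],[-35,-14,0,0,0,0.5,0],[-40,-18,0,0,0,0.6,0],[-46,-24,0,0,0,0.7,0],[-50,-29,0,0,0,0.785,0]]]}}

```text
t: 34.6
ee_pos: [0.4007, 0.2664, 0.0473]
orientation: [[-0.797, 0.604, -0.001], [0.604, 0.797, 0.001], [0.002, 0.0, -1.0]]
ft_force: [-15.0, -0.6, 19.6]
width: 0.175
grip_force: 61.9
```

{"api": "move_arm", "payload": {"deltas": [[[0,0,0,0,0,0,0],[0,0,0,0,0,0,0]]]}}

```text
t: 34.8
ee_pos: [0.4007, 0.2664, 0.0473]
orientation: [[-0.794, 0.607, -0.002], [0.607, 0.794, 0.001], [0.002, -0.0, -1.0]]
ft_force: [-15.6, -1.9, 21.8]
width: 0.174
grip_force: 61.5
```

{"api": "move_arm", "payload": {"deltas": [[[0,0,0,0,0,0,0.5],[0,0,0,0,0,0,0.7],[0,0,0,0,0,0,0.7],[0,0,0,0,0,0,0.7],[0,0,40,0,0,0,0.7],[0,0,90,0,0,0,0.7],[0,0,135,0,0,0,0.7],[0,0,135,0,0,0,0.7]]]}}

```text
t: 35.6
ee_pos: [0.4044, 0.2677, 0.1869]
orientation: [[-0.794, 0.607, 0.007], [0.607, 0.794, 0.005], [-0.003, 0.008, -1.0]]
ft_force: [1.0, -0.0, -0.9]
width: 0.708
grip_force: 0.0
```

```bash
python3 - <<'E'
from h import *
s=arm.sense(); print(s['t'],s['ee_pos'],psi(s).round(3)); print(valve()); snap('wrist','w11')
k=cams.get_calibration('top'); im=snap('top','t11'); mods(im,k,.008,100)
E
```

```text
35.6 [0.40436612 0.26768699 0.18688175] 0.918
([[460.3, 219.5], [398.2, 264.7]], np.float64(0.812))
green px 230.0 197.0  [630.8, 138.3, 88.4, 57.5, np.float64(0.13)]
green px 205.0 200.0  [619.9, 220.7, 88.8, 58.1, np.float64(0.112)]
green px 179.0 204.0  [608.3, 305.2, 88.2, 58.7, np.float64(0.128)]
green px 284.0 249.0  [458.8, -33.7, 87.1, 58.4, np.float64(-0.018)]
green px 309.0 249.0  [454.1, -114.8, 87.1, 58.4, np.float64(-0.018)]
```

View pics/w11.png

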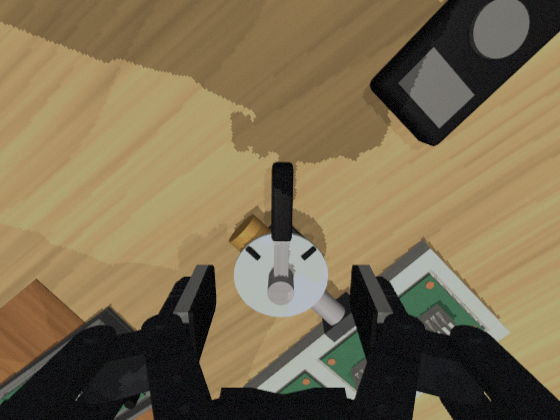

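The handle at (282,200) sits midway between the shut and open ribs (309,253 and 253,253), so the valve is at about 45°. All five modules are in place, so I'll hand in.

```bash
python3 -c "
from rig import workorder; print(workorder.hand_in())"
```

```text
the job is handed in; nothing more can be done
None
```

The job is handed in, with no verdict returned: I shut the valve first, laid both finished modules in the tray, seated all three fresh modules in the jig, then opened the valve to about 45°; the tin, lid, spool and multimeter were not touched.

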